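# Lay an air cylinder down against the end rail of a machine frame

### The job

Tip the tall air cylinder over, away from the end rail it stands beside, easing it down by the bar on its rod all the way so that it lands gently on its side, then push it along the bench until its foot butts squarely against the end rail. Use the fingers only to push and support it: do not grip or lift it; the edge it tips over stays on the bench throughout. Leave the screwdriver, bolt pot, motor and profile offcut where they are.

Things in the scene. Friction and masses are not known exactly. Their poses are not given: they have to be found in the camera images.
- frame: Machine frame of 40 x 40 mm aluminium T-slot profile, fixed to the bench. Origin at bench level on the front face of the end rail (the stop): this upright face is the plane y = 0 and looks to the frame's -y; the rail, 40 mm high, lies at y 0 to 40, x -150 to 240 mm. z is up. At its +x end: a side rail 40 mm high (x 240 to 280, y -420 to 40) and a corner post 340 mm high (x 240 to 280, y 0 to 40).
- cylinder: Air cylinder, 0.65 to 1 kg, loose, standing 10 to 35 mm in front of the end rail, square to it within 3 degrees. Origin: centre of its foot; z along the axis to the rod end; y to the rail. Along z (mm): rear cap 60 x 60 (0-28), barrel dia. 52 (to 145), front cap 60 x 60 (to 177), boss dia. 34 (to 195), rod dia. 16 (to 262), pusher bar of 20 x 20 profile, 120 long along x (to 282).
- toe (a point): Middle of the cylinder's lower edge on the side away from the rail (cylinder frame 0, -30, 0 mm): the edge it turns about when tipped away from the rail. The centre of mass is about 113 mm up the axis, so it overbalances once leaned about 15 degrees. After tipping, the foot is about 60 mm further from the rail than before, less what it has slid.
- bar (a point): Centre of the pusher bar's outer face, at the free end of the rod (cylinder frame 0, 0, 282 mm; top of the standing cylinder). With the cylinder lying on its two caps the axis is 30 mm above the bench, and the bar's underside is 20 mm and the rod's 22 mm clear of the bench.
- screwdriver: Bystander: yellow screwdriver about 200 mm long lying inside the frame near the side rail. Origin at its underside.
- bolt_pot: Bystander: grey open pot with bolts, 68 mm diameter, 55 mm high, in the frame's corner. Origin at the centre of its underside.
- motor: Bystander: small electric motor lying behind the end rail, 130 x 78 x 85 mm. Origin at the centre of its underside.
- offcut: Bystander: short profile offcut 40 x 40 x 110 mm standing behind the end rail. Origin at the centre of its underside.

How it is judged:
By the outcome, as a careful person would: the job done as asked, in the order asked, and still so for the second after the job is handed in, with the robot touching nothing.
It also fails if it takes over 72 s, if anything falls off the work surface, if the arm or the gripper's body presses on something with over 40 N, if the wrist force passes 120 N, or if a joint passes its speed limit or range.

### The arm

A 7-joint arm with a two-finger parallel gripper is mounted at the origin on the work surface. World frame = base frame: x ahead of the robot, y to its left, z up, the work surface at z = 0. Lengths are in m, angles in rad, forces in N, time in s.
With the tool pointing down it reaches from about 0.425 to 0.925 m from the base axis. Payload 6.8 kg.
Tool frame: the origin (TCP) lies midway between the tips of the shut fingers; the grasp point (between the pads) lies 19 mm behind it; z points along the fingers, y is the line along which they close (so a half turn about z gives the same grasp; the last joint's range is limited). The gripper opens to 85 mm and grips with 20 to 120 N. Pads are 22 mm wide; open, the fingers measure 114 mm over their backs; the gripper's body (76 mm by 85 mm) begins 54 mm behind the grasp point. The pads swing forward as they close: fully open they stand 13 mm farther back than shut.
Start: joints at [1.22, 0.477, 0.022, 1.555, -0.011, 1.109, -0.083], TCP at [0.162, -0.655, 0.21] pointing down, gripper open.
Joint ranges: [-2.96, 2.96], [-0.34, 2.1], [-1.41, 1.46], [0.24, 2.44], [-1.37, 4.51], [0.17, 1.92], [-2.96, 2.96]. Speed limits (rad/s): [2.39, 2.39, 3.14, 3.14, 3.14, 3.14, 3.14].

### API

Orientations are given as a rotation vector (axis times angle).
In Python, from bench import r gives the robot as it stands. The module is installed in compiled form; this text tells all that it offers.
- The arm moves only by the tool apply_moves, never from a script. Its argument "rows" is a list of rows, each a list of 6 numbers: the shift along the tool's x, y, z scaled (see below), then the turn, a rotation vector about the tool's x, y, z scaled (see below). A call has 1 to 5 rows; each row is the pose to reach, as a shift and turn from the pose commanded when the call began, along the tool's axes at that moment; what a row does not reach only later rows make up. The controller multiplies each number of a shift by 0.25 m and each number of a turn by 90 degrees. A row lasts 1/8 s, in which the tool goes at most 62.5 mm and 10.7 degrees, less where a joint would pass 70% of its speed; a pose out of reach is approached as far as the arm can. A call with a number of a shift or a turn outside -1 to 1 is refused whole. A call with a gripper value outside its range is refused whole. "claw" is the opening, from 0 (shut) to 1 (fully open), set as the call begins (left out, the last holds). The fingers move at their own pace and stop on an object; "newtons" is the grip in N (left out, the last holds). Time passes only in rows, so rows that repeat a pose let the fingers close. It gives the time, the measured TCP pose, the force, the opening and the grip force at its end, in the units of the state.
- r.get_obs(): the state, without advancing time (a new reading comes with each control period).
- r.grab_frame(name): name is "scene" or "top" or "wrist"; returns a dict with "pixels" (420x560x3 uint8, red, green, blue), "intrinsics" (3x3 intrinsics, pixels), "eye" and "attitude" of the camera in the world. Camera axes: x right, y up, looking along -z (the intrinsics and any distortion apply to the point x, -y, -z); pixel columns grow to the right and rows downward; lengths in m; the calibration is good to about 2 mm. A picture is of the moment at which its call begins. There is no depth.
- r.hand_in(): hands the job in; it is judged then, once.
Trained networks look in a picture, given as the dict that the camera call returned (one of the last four; its "shot" number tells which), for a name from the list of things; names that differ only in an ending like _2 or _b are one class to them, and where a whole thing is asked for, a point or a joint stands for the part that bears it (a point fixed in the world has none). Each returns a list of dicts, best first, with "conf" (0 to 1); they miss things now and then, are a little off and sometimes report something else, mostly with a low value. They report only what shows in the picture. A call takes as long as a camera call.
- r.search_frame(picture, thing): "rect" ([left, top, width, height] in pixels, round what is visible of it).
- r.outline_of(picture, thing): "pixels" (420x560 bool, what is visible of it) and "rect" ([left, top, width, height] in pixels, round what is visible of it).
- r.landmark_of(picture, thing): "point" ([column, row] in pixels: a listed point, or the origin of a listed thing).
The state is a dict: "clock": time; "joints": joint angles; "qvel": joint speeds; "tau": joint torques, N m; "tcp_pos": TCP position; "orientation": TCP orientation; "contact_force": force on the tool from outside, world axes, zero at the start; "moment": the same for the moment, N m; "grip_width": finger opening in m; "gripper_force": force on a finger pad.
Only numpy, scipy, OpenCV 4.12 (cv2) and the standard library are available. Lean on these libraries where they do the work, as an engineer would, in place of code of your own. Each camera call takes 0.05 s, during which the arm holds its last target. There are 200 camera calls.

## Working session

There is one attempt and no reset: what is moved stays moved. The work goes in short steps, Python scripts to look and compute and a tool call to move; the robot and the scene stay as the last step left them, time stands still between calls to the robot, and variables do not carry over. Pictures are saved under pics/ and viewed, at most 10 in all, crops included, and the job is handed in when it is done.

Besides the shell and the picture viewer there is one more tool, called after "Emit:" in YAML: its name, and indented under it one key for each argument. apply_moves: Moves the arm, as the interface text tells. Its arguments: {"type":"object","properties":{"rows":{"type":"array","items":{"type":"array","items":{"type":"number"}}},"claw":{"type":"number"},"newtons":{"type":"number"}},"required":["rows"]}

```bash
mkdir -p pics
cat > h.py <<'E'
import numpy as np, cv2
from scipy.spatial.transform import Rotation as R
from bench import r
def rot(a):
    a=np.array(a,float)
    if a.shape==(3,3): return a
    return R.from_rotvec(a).as_matrix() if a.size==3 else R.from_quat(a).as_matrix()
def ray(p,px):
    K=np.array(p["intrinsics"]); d=np.linalg.inv(K)@[px[0],px[1],1]
    return np.array(p["eye"]), rot(p["attitude"])@[d[0],-d[1],-d[2]]
def atz(p,px,z):
    o,d=ray(p,px); return o+d*(z-o[2])/d[2]
def proj(p,X):
    c=rot(p["attitude"]).T@(np.array(X)-p["eye"]); q=np.array(p["intrinsics"])@[c[0],-c[1],-c[2]]
    return q[:2]/q[2]
def tri(obs):
    A=np.zeros((3,3));b=np.zeros(3)
    for p,px in obs:
        o,d=ray(p,px); d=d/np.linalg.norm(d); M=np.eye(3)-np.outer(d,d); A+=M;b+=M@o
    return np.linalg.solve(A,b)
def save(p,n): cv2.imwrite(f"pics/{n}.png",cv2.cvtColor(p["pixels"],cv2.COLOR_RGB2BGR))
E
python3 - <<'E'
from h import *
np.set_printoptions(precision=3,suppress=True)
P={n:r.grab_frame(n) for n in("scene","top")}
for n,p in P.items():
    save(p,n+"0"); print(n,p.keys(),p["eye"],p["attitude"])
    for t in("frame","cylinder","toe","bar","screwdriver","bolt_pot","motor","offcut"):
        l=r.landmark_of(p,t); print(t,[(np.round(a["point"]),round(a["conf"],2)) for a in l[:2]])
        if l and t!="bar": print("   z0:",atz(p,l[0]["point"],0))
        if l and t=="bar": print("   z.282:",atz(p,l[0]["point"],.282))
print(r.get_obs())
a=np.hstack([P["scene"]["pixels"],P["top"]["pixels"]])
E
```

```text
scene dict_keys(['pixels', 'intrinsics', 'eye', 'attitude', 'shot']) [1.118 0.532 0.703] [0.449 0.98  2.085]
frame [(array([310., 244.]), 0.58)]
   z0: [0.529 0.155 0.   ]
cylinder [(array([292., 236.]), 0.95)]
   z0: [0.534 0.1   0.   ]
toe [(array([288., 230.]), 0.72)]
   z0: [0.521 0.079 0.   ]
bar [(array([296., 143.]), 0.68)]
   z.282: [0.539 0.11  0.282]
screwdriver [(array([195., 224.]), 0.84)]
   z0: [ 0.662 -0.131  0.   ]
bolt_pot [(array([229., 264.]), 0.77)]
   z0: [0.708 0.042 0.   ]
motor [(array([321., 313.]), 0.56)]
   z0: [0.681 0.293 0.   ]
offcut [(array([371., 263.]), 0.88)]
   z0: [ 0.488  0.307 -0.   ]
top dict_keys(['pixels', 'intrinsics', 'eye', 'attitude', 'shot']) [0.548 0.126 1.096] [ 0.078 -0.074 -1.573]
frame [(array([274., 261.]), 0.76)]
   z0: [0.539 0.155 0.   ]
cylinder [(array([205., 283.]), 0.17)]
   z0: [0.49  0.308 0.   ]
toe []
bar [(array([298., 263.]), 0.59)]
   z.282: [0.537 0.109 0.282]
screwdriver [(array([404., 204.]), 0.77), (array([297., 262.]), 0.53)]
   z0: [ 0.664 -0.137  0.   ]
bolt_pot [(array([317., 187.]), 0.86)]
   z0: [0.704 0.059 0.   ]
motor [(array([210., 200.]), 0.95), (array([316., 186.]), 0.71)]
   z0: [0.675 0.298 0.   ]
offcut [(array([207., 288.]), 0.78)]
   z0: [0.48  0.303 0.   ]
{'clock': 0.9, 'joints': array([ 1.22 ,  0.477,  0.022,  1.555, -0.011,  1.109, -0.083]), 'qvel': array([-0.001, -0.   , -0.   ,  0.001, -0.001,  0.   , -0.   ]), 'tau': array([  0.   , -59.631,   1.607, -28.155,   0.013,   0.001,   0.   ]), 'tcp_pos': array([ 0.162, -0.655,  0.21 ]), 'orientation': array([ 3.118,  0.38 , -0.   ]), 'contact_force': array([-0.534, -0.26 ,  0.351]), 'moment': array([0.023, 0.016, 0.006]), 'gripper_force': 0.0, 'grip_width': 0.08570202121467109}
```

View pics/scene0.png

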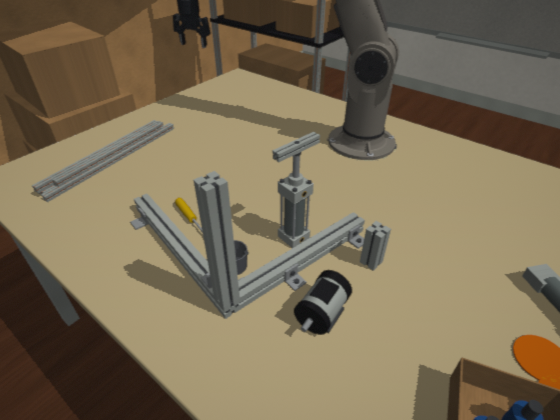

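View pics/top0.png

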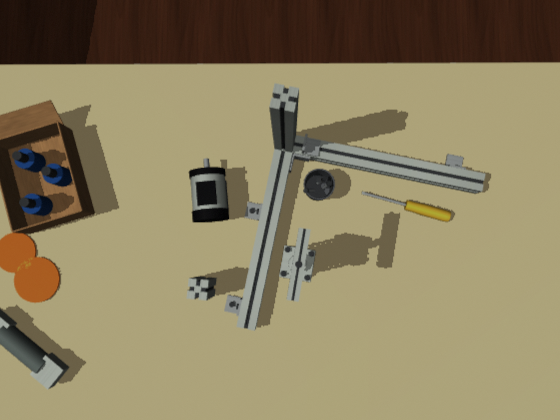

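The scene view shows the cylinder standing near (292,236) px with its bar at (296,143), in front of the end rail. The top view shows the rail running from (248,325) to (285,145) and the bar at (298,263), so the frame is yawed about -13°. Next I'll fit the frame and cylinder poses to the silhouettes.

```bash
cat >> h.py <<'E'
from scipy.optimize import minimize
def box(x0,x1,y0,y1,z0,z1): return np.array([[x,y,z] for x in(x0,x1) for y in(y0,y1) for z in(z0,z1)])/1000.
def prism(d,z0,z1,n=16): return np.array([[d/2*np.cos(a),d/2*np.sin(a),z] for a in np.arange(n)*2*np.pi/n for z in(z0,z1)])/1000.
FR=[box(-150,240,0,40,0,40),box(240,280,-420,40,0,40),box(240,280,0,40,0,340)]
CY=[box(-30,30,-30,30,0,28),prism(52,28,145),box(-30,30,-30,30,145,177),prism(34,177,195),prism(16,195,262),box(-60,60,-10,10,262,282)]
def Rz(a): return R.from_euler('z',a).as_matrix()
def sil(p,parts,T):
    m=np.zeros((420,560),np.uint8)
    for b in parts:
        q=np.array([proj(p,T(v)) for v in b],np.float32)
        cv2.fillConvexPoly(m,np.round(cv2.convexHull(q)[:,0]*16).astype(np.int32),1,shift=4)
    return m>0
def fit(obs,parts,x0,mk,steps):
    def c(x):
        s=0
        for p,m in obs:
            k=sil(p,parts,mk(x)); s+=1-(k&m).sum()/max(1,(k|m).sum())
        return s/len(obs)
    n=len(x0); S=np.vstack([x0]+[np.array(x0)+np.eye(n)[i]*steps[i] for i in range(n)])
    o=minimize(c,x0,method='Nelder-Mead',options=dict(initial_simplex=S,xatol=1e-4,fatol=1e-4,maxiter=300))
    return o.x,o.fun
up=lambda x:(lambda v:Rz(x[2])@v+[x[0],x[1],0])
def over(p,parts,T,n):
    im=cv2.cvtColor(p["pixels"],cv2.COLOR_RGB2BGR)
    cs,_=cv2.findContours(sil(p,parts,T).astype(np.uint8),cv2.RETR_EXTERNAL,cv2.CHAIN_APPROX_NONE)
    cv2.drawContours(im,cs,-1,(0,0,255),1); return im
E
python3 - <<'E'
from h import *
np.set_printoptions(precision=4,suppress=True)
P=[r.grab_frame(n) for n in("scene","top")]
def masks(t): 
    out=[]
    for p in P:
        l=r.outline_of(p,t); print(t,[(round(a["conf"],2),a["rect"]) for a in l[:2]])
        if l and l[0]["conf"]>.3: out.append((p,l[0]["pixels"]))
    return out
mf=masks("frame"); mc=masks("cylinder")
f=fit(mf,FR,[.535,.155,-.22],up,[.01,.01,.05]);print("frame",f)
for o in mf: print(fit([o],FR,f[0],up,[.01,.01,.05]))
c=fit(mc,CY,[.535,.108,-.22],up,[.01,.01,.05]);print("cyl",c)
for o in mc: print(fit([o],CY,c[0],up,[.01,.01,.05]))
print("cyl in frame",Rz(-f[0][2])@(np.r_[c[0][:2]-f[0][:2],0]))
im=[cv2.resize(over(p,FR,up(f[0]),'')[90:340,130:500],None,fx=1.0,fy=1.0) for p in P]+[over(p,CY,up(c[0]),'')[90:340,130:500] for p in P]
cv2.imwrite("pics/fit.png",np.vstack([np.hstack(im[:2]),np.hstack(im[2:])]))
E
```

```text
frame [(0.6, [132.0, 169.8, 230.2, 147.8])]
frame [(0.8, [226.7, 84.1, 255.9, 248.2])]
cylinder [(0.94, [273.6, 132.5, 48.8, 114.3])]
cylinder [(0.94, [277.4, 229.4, 35.8, 70.6])]
frame (array([ 0.5394,  0.1646, -0.2065]), np.float64(0.10212555289293623))
(array([ 0.5394,  0.1645, -0.2078]), np.float64(0.08878371982962607))
(array([ 0.5394,  0.1646, -0.2065]), np.float64(0.11453660398969168))
cyl (array([ 0.5343,  0.1082, -0.1852]), np.float64(0.10602420555117698))
(array([ 0.5341,  0.108 , -0.1822]), np.float64(0.09727891156462587))
(array([ 0.5343,  0.1082, -0.1852]), np.float64(0.11265899454875827))
cyl in frame [ 0.0066 -0.0563  0.    ]
```

View pics/fit.png

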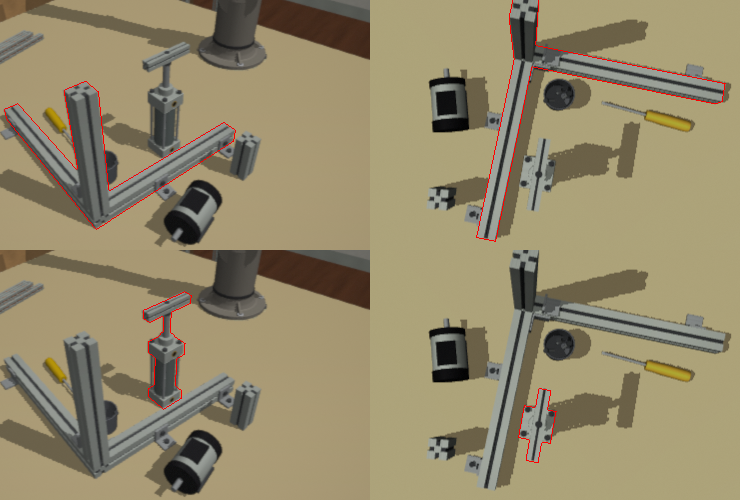

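The fit overlays match well: frame yaw is -11.8°, the cylinder foot is at (0.534, 0.108), and the gap to the rail is 26 mm. Next is a helper that turns target poses into move rows. The first move tries the tilted end pose in free space.

```bash
cat >> h.py <<'E'
YAW=-0.19; YC=np.array([-np.sin(YAW),np.cos(YAW),0]); XC=np.array([np.cos(YAW),np.sin(YAW),0])
TOE=np.array([.5287,.0787,0])
def ori(tilt,yaw=YAW):  # tool x = cyl x, tool z down -> +y by tilt deg
    return Rz(yaw)@R.from_euler('x',180+tilt,degrees=True).as_matrix()
def cpt(x,y,z,th):  # point of cylinder frame (m) at lean th deg, about TOE
    t=np.radians(th);u=y+.03
    return TOE+x*XC+(u*np.cos(t)-z*np.sin(t))*YC+np.array([0,0,u*np.sin(t)+z*np.cos(t)])
def rows(tgts,p0=None,R0=None):
    o=r.get_obs(); p0=o["tcp_pos"] if p0 is None else p0; R0=rot(o["orientation"]) if R0 is None else R0
    for p,Q in tgts:
        s=R0.T@(np.array(p)-p0)/.25; w=R.from_matrix(R0.T@Q).as_rotvec()/(np.pi/2)
        print("[",", ".join(f"{v:.3f}" for v in np.r_[s,w]),"]")
    return p,Q
E
python3 - <<'E'
from h import *
o=r.get_obs(); p0=o["tcp_pos"];R0=rot(o["orientation"])
print(R0)
g=cpt(0,0,.42,90)+[0,0,.12]; print(g)
A=p0+(g-p0)*.5; p,Q=rows([(A,ori(30))]); rows([(g,ori(60))],p,Q)
E
```

```text
[[ 9.70672564e-01  2.40405433e-01 -4.05902260e-05]
 [ 2.40405434e-01 -9.70672563e-01  3.98388732e-05]
 [-2.98223371e-05 -4.84286121e-05 -9.99999998e-01]]
[ 0.44937926 -0.33374178  0.15      ]
[ 0.712, -0.486, 0.121, 0.328, 0.072, 0.269 ]
[ 0.442, -0.580, 0.474, 0.333, -0.000, -0.000 ]
```

Emit:
apply_moves:
  rows:
    - [0.71, -0.49, 0.12, 0.328, 0.072, 0.269]
    - [0.71, -0.49, 0.12, 0.328, 0.072, 0.269]
    - [0.71, -0.49, 0.12, 0.328, 0.072, 0.269]
    - [0.71, -0.49, 0.12, 0.328, 0.072, 0.269]
    - [0.71, -0.49, 0.12, 0.328, 0.072, 0.269]
  claw: 0.5

```text
clock: 1.82
tcp_pos: [0.3058, -0.4926, 0.1789]
orientation: [-2.606, 0.245, -0.064]
contact_force: [0.1, 0.2, 0.5]
grip_width: 0.0428
gripper_force: 0.0
```

Emit:
apply_moves:
  rows:
    - [0.44, -0.58, 0.47, 0.333, 0, 0]
    - [0.44, -0.58, 0.47, 0.333, 0, 0]
    - [0.44, -0.58, 0.47, 0.333, 0, 0]
    - [0.44, -0.58, 0.47, 0.333, 0, 0]
    - [0.44, -0.58, 0.47, 0.333, 0, 0]

```text
clock: 2.45
tcp_pos: [0.4486, -0.3322, 0.1509]
orientation: [-2.089, 0.194, -0.114]
contact_force: [0.8, -0.5, -0.2]
grip_width: 0.0428
gripper_force: 0.0
```

Run:
```python
from h import *
np.set_printoptions(precision=3,suppress=True)
o=r.get_obs(); print(o["joints"],o["tcp_pos"]);Q=rot(o["orientation"]);print(Q,"tilt",np.degrees(np.arccos(-Q[2,2])),o["grip_width"])
```

```text
[ 1.03   0.832 -0.16   1.504 -0.617  1.598 -0.633] [ 0.449 -0.332  0.151]
[[ 0.983 -0.091  0.161]
 [-0.185 -0.493  0.85 ]
 [ 0.002 -0.865 -0.501]] tilt 59.92094409778465 0.04280869813544607
```

Run:
```python
from h import *
p,Q=rows([(cpt(0,0,.33,90)+[0,0,.03],ori(67))])
print()
p,Q=rows([(cpt(0,0,.37,t),ori(t)) for t in (62,54,46,38,30)],p,Q); print()
p,Q=rows([(cpt(0,0,.37,t),ori(t)) for t in (22,14,6,0)],p,Q)
```

```text
[ 0.005, 0.137, 0.489, 0.079, 0.002, 0.002 ]

[ 0.000, -0.543, -0.155, -0.056, 0.000, 0.000 ]
[ 0.000, -0.745, -0.106, -0.144, 0.000, 0.000 ]
[ -0.000, -0.937, -0.030, -0.233, -0.000, 0.000 ]
[ 0.000, -1.117, 0.073, -0.322, 0.000, 0.000 ]
[ 0.000, -1.281, 0.199, -0.411, 0.000, -0.000 ]

[ 0.000, -0.205, 0.031, -0.089, -0.000, 0.000 ]
[ 0.000, -0.403, 0.090, -0.178, 0.000, -0.000 ]
[ -0.000, -0.592, 0.177, -0.267, -0.000, -0.000 ]
[ -0.000, -0.724, 0.258, -0.333, 0.000, -0.000 ]
```

Emit:
apply_moves:
  rows:
    - [0, 0.07, 0.24, 0.08, 0, 0]
    - [0.005, 0.137, 0.489, 0.08, 0, 0]
    - [0.005, 0.137, 0.489, 0.08, 0, 0]

```text
clock: 2.82
tcp_pos: [0.464, -0.244, 0.0582]
orientation: [-1.96, 0.186, -0.119]
contact_force: [0.4, -0.7, 0.4]
grip_width: 0.0426
gripper_force: 0.0
```

Run:
```python
from h import *
np.set_printoptions(precision=3,suppress=True)
o=r.get_obs(); print(o["joints"],o["tcp_pos"]);Q=rot(o["orientation"]);print("tilt",np.degrees(np.arccos(-Q[2,2])))
p=r.grab_frame("scene");save(p,"test")
p,Q=rows([(cpt(0,0,.37,t),ori(t)) for t in (62,54,46,38)])
print()
p,Q=rows([(cpt(0,0,.37,t),ori(t)) for t in (30,22,14,6,0)],p,Q)
```

```text
[ 1.002  0.97  -0.216  1.626 -0.688  1.453 -0.534] [ 0.464 -0.244  0.058]
tilt 67.30228734836041
[ 0.005, -0.548, -0.149, -0.057, 0.001, -0.000 ]
[ 0.005, -0.750, -0.100, -0.146, 0.001, -0.000 ]
[ 0.005, -0.942, -0.023, -0.235, 0.001, -0.000 ]
[ 0.005, -1.122, 0.080, -0.324, 0.001, -0.000 ]

[ -0.000, -0.205, 0.031, -0.089, 0.000, 0.000 ]
[ 0.000, -0.403, 0.090, -0.178, -0.000, 0.000 ]
[ 0.000, -0.592, 0.177, -0.267, 0.000, 0.000 ]
[ -0.000, -0.766, 0.288, -0.356, -0.000, 0.000 ]
[ -0.000, -0.886, 0.388, -0.422, -0.000, -0.000 ]
```

View pics/test.png

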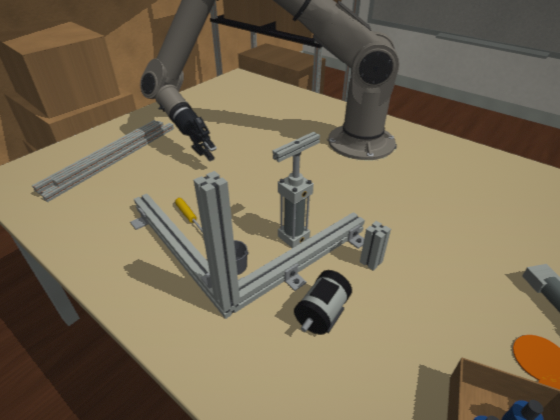

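The picture shows the gripper at about (205,150) px, tilted and clear of everything, and the end pose is reachable. Next I go up the reverse arc to above the bar.

Emit:
apply_moves:
  rows:
    - [0, -0.25, -0.15, -0.03, 0, 0]
    - [0.005, -0.5, -0.149, -0.057, 0, 0]
    - [0.005, -0.75, -0.1, -0.146, 0, 0]
    - [0.005, -0.942, -0.023, -0.235, 0, 0]
    - [0.005, -0.942, -0.023, -0.235, 0, 0]

```text
clock: 3.5
tcp_pos: [0.4864, -0.1604, 0.2888]
orientation: [-2.341, 0.206, -0.111]
contact_force: [0.2, 0.1, 0.3]
grip_width: 0.0425
gripper_force: 0.0
```

Run:
```python
from h import *
p,Q=rows([(cpt(0,0,.37,t),ori(t)) for t in (37,28,19,10,3)])
print(); rows([(cpt(0,0,.34,0),ori(0))],p,Q)
```

```text
[ -0.012, -0.194, 0.056, -0.094, -0.006, 0.011 ]
[ -0.008, -0.416, 0.127, -0.194, -0.006, 0.010 ]
[ -0.005, -0.625, 0.231, -0.294, -0.007, 0.010 ]
[ -0.003, -0.814, 0.367, -0.394, -0.008, 0.009 ]
[ -0.002, -0.945, 0.492, -0.472, -0.009, 0.009 ]

[ -0.000, -0.071, 0.128, -0.033, 0.000, 0.000 ]
```

Emit:
apply_moves:
  rows:
    - [-0.012, -0.194, 0.056, -0.094, -0.006, 0.01]
    - [-0.008, -0.416, 0.127, -0.194, -0.006, 0.01]
    - [-0.005, -0.625, 0.231, -0.294, -0.007, 0.01]
    - [-0.003, -0.814, 0.367, -0.394, -0.008, 0.009]
    - [-0.002, -0.945, 0.46, -0.472, -0.009, 0.009]

```text
clock: 4.12
tcp_pos: [0.5308, 0.0808, 0.3732]
orientation: [-3.068, 0.305, 0.008]
contact_force: [-0.9, -0.6, 0.0]
grip_width: 0.0428
gripper_force: 0.0
```

Emit:
apply_moves:
  rows:
    - [0, -0.07, 0.07, -0.033, 0, 0]
    - [0, -0.07, 0.07, -0.033, 0, 0]

```text
clock: 4.38
tcp_pos: [0.533, 0.0992, 0.3533]
orientation: [-3.116, 0.303, 0.027]
contact_force: [0.4, -0.5, 0.9]
grip_width: 0.0426
gripper_force: 0.0
```

Run:
```python
from h import *
np.set_printoptions(precision=3,suppress=True)
o=r.get_obs(); print(o["joints"],o["tcp_pos"],o["clock"]);Q=rot(o["orientation"]);print(Q)
p=r.grab_frame("wrist");save(p,"w1")
l=r.landmark_of(p,"bar");print([(a["point"],a["conf"],atz(p,a["point"],.282)) for a in l[:2]])
a=over(p,CY,up([.5343,.1082,-.185]),'');cv2.imwrite("pics/w1.png",a)
rows([(cpt(0,0,w,0),ori(0)) for w in (.32,.29,.262)])
```

```text
[ 0.101  0.193 -0.456  1.644  0.069  1.336 -2.13 ] [0.533 0.099 0.353] 4.375
[[ 0.981 -0.193 -0.016]
 [-0.193 -0.981  0.013]
 [-0.018 -0.009 -1.   ]]
[([262.5, 206.0], 0.61, array([0.537, 0.107, 0.282]))]
[ -0.004, -0.048, 0.136, -0.006, 0.011, -0.006 ]
[ -0.002, -0.047, 0.256, -0.006, 0.011, -0.006 ]
[ -0.000, -0.046, 0.368, -0.006, 0.011, -0.006 ]
```

View pics/w1.png

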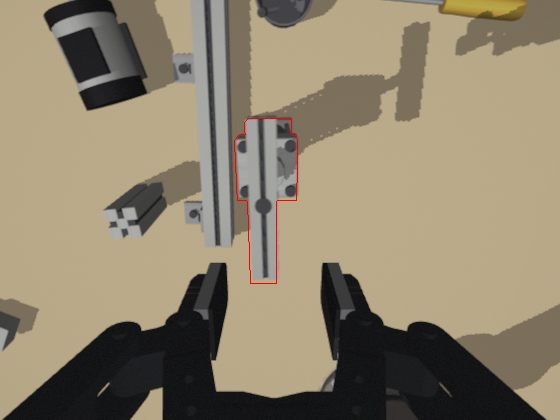

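The wrist view shows the bar from (263,120) to (263,283) px between the two fingers, and the pose overlay matches it. I'll centre over the bar and lower astride it.

Emit:
apply_moves:
  rows:
    - [-0.004, -0.048, 0.04, -0.006, 0.011, -0.006]
    - [-0.004, -0.048, 0.136, -0.006, 0.011, -0.006]
    - [-0.002, -0.047, 0.256, -0.006, 0.011, -0.006]
    - [0, -0.046, 0.36, -0.006, 0.011, -0.006]
    - [0, -0.046, 0.36, -0.006, 0.011, -0.006]

```text
clock: 5.1
tcp_pos: [0.5323, 0.1097, 0.2615]
orientation: [3.127, -0.296, -0.007]
contact_force: [-1.0, 0.7, -0.1]
grip_width: 0.0431
gripper_force: 0.0
```

Run:
```python
from h import *
np.set_printoptions(precision=3,suppress=True)
p=r.grab_frame("scene");cv2.imwrite("pics/s2.png",cv2.resize(cv2.cvtColor(p["pixels"][60:270,220:400],cv2.COLOR_RGB2BGR),None,fx=2.8,fy=2.8,interpolation=cv2.INTER_CUBIC))
Rm=0.263
for ths in ((0,1,3,5,7),(9,11,13,15,17)):
    # tool leads with rail-side finger: offset y -? keep axis centred
    if ths[0]==0: p,Q=rows([(cpt(0,-.012 if t else -.01,Rm,t),ori(t)) for t in ths])
    else: p,Q=rows([(cpt(0,-.012,Rm,t),ori(t)) for t in ths],p,Q)
    print()
```

```text
[ 0.006, 0.047, 0.000, 0.000, 0.001, 0.001 ]
[ 0.006, 0.074, -0.001, 0.011, 0.001, 0.001 ]
[ 0.006, 0.110, -0.002, 0.033, 0.001, 0.001 ]
[ 0.006, 0.147, -0.002, 0.056, 0.001, 0.001 ]
[ 0.006, 0.184, -0.001, 0.078, 0.001, 0.001 ]

[ -0.000, 0.037, -0.002, 0.022, -0.000, -0.000 ]
[ 0.000, 0.074, -0.002, 0.044, -0.000, -0.000 ]
[ -0.000, 0.110, -0.002, 0.067, 0.000, -0.000 ]
[ -0.000, 0.147, 0.000, 0.089, -0.000, -0.000 ]
[ -0.000, 0.184, 0.003, 0.111, -0.000, 0.000 ]
```

View pics/s2.png

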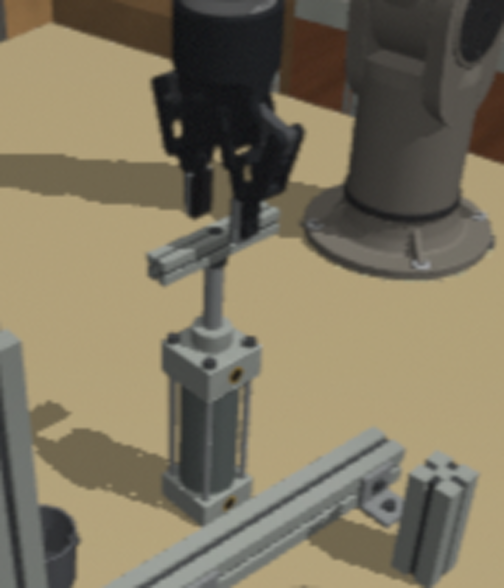

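The view shows the fingers astride the bar, the rail-side one at (245,215) px and the far one at (197,195). I'll narrow the gap to about 31 mm, still loose, and start tipping slowly.

Emit:
apply_moves:
  rows:
    - [0.006, -0.008, 0, 0, 0, 0]
    - [0.006, -0.008, 0, 0, 0, 0]
  claw: 0.37
  newtons: 20

```text
clock: 5.4
tcp_pos: [0.5362, 0.113, 0.2645]
orientation: [-3.127, 0.294, -0.002]
contact_force: [0.2, -0.2, 0.5]
grip_width: 0.0318
gripper_force: 0.0
```

Run:
```python
from h import *
p=q=None
for ths in ((0,2,4,6,8),(10,12,14,16,18)):
    p,q=rows([(cpt(0,-.006,.263,t),ori(t)) for t in ths],p,q);print()
```

```text
[ -0.004, 0.045, 0.006, -0.001, -0.001, 0.002 ]
[ -0.004, 0.081, 0.003, 0.021, -0.001, 0.002 ]
[ -0.004, 0.118, 0.002, 0.044, -0.001, 0.002 ]
[ -0.004, 0.155, 0.002, 0.066, -0.001, 0.002 ]
[ -0.004, 0.192, 0.003, 0.088, -0.001, 0.002 ]

[ -0.000, 0.037, -0.003, 0.022, -0.000, 0.000 ]
[ 0.000, 0.074, -0.004, 0.044, -0.000, -0.000 ]
[ 0.000, 0.110, -0.004, 0.067, 0.000, 0.000 ]
[ 0.000, 0.147, -0.003, 0.089, 0.000, -0.000 ]
[ -0.000, 0.184, -0.001, 0.111, 0.000, 0.000 ]
```

Emit:
apply_moves:
  rows:
    - [-0.004, 0.045, 0.006, 0, 0, 0]
    - [-0.004, 0.081, 0.003, 0.021, 0, 0]
    - [-0.004, 0.118, 0.002, 0.044, 0, 0]
    - [-0.004, 0.155, 0.002, 0.066, 0, 0]
    - [-0.004, 0.192, 0.003, 0.088, 0, 0]

```text
clock: 6.02
tcp_pos: [0.5253, 0.0645, 0.2627]
orientation: [-2.989, 0.282, -0.019]
contact_force: [0.4, -0.3, -0.2]
grip_width: 0.0316
gripper_force: 0.0
```

```bash
cat >> h.py <<'E'
LN=box(-30,30,-30,30,0,177)
def lean(x,yaw):  # x: toe x,y, lean rad
    M=Rz(yaw)@R.from_euler('x',x[2]).as_matrix()
    return lambda v: M@(v-np.array([0,-.03,0]))+np.array([x[0],x[1],0])
def fitlean(th,full=False):
    P=[r.grab_frame(n) for n in("scene","top")]; ob=[]
    for p in P:
        l=r.outline_of(p,"cylinder")
        if l and l[0]["conf"]>.3: ob.append((p,l[0]["pixels"]))
    f=fit(ob,CY,[TOE[0],TOE[1],np.radians(th),YAW],lambda x:lean(x[:3],x[3]),[.01,.01,.08,.04])
    print("lean",np.round(f[0][:2],4),np.degrees(f[0][2:]).round(1),"cost",round(f[1],3),len(ob)); return f[0],P
E
python3 - <<'E'
from h import *
o=r.get_obs();print(o["tcp_pos"],o["contact_force"])
fitlean(8)
p=q=None
for ths in ((10,12,14,16,18),(20,22,24,26,28)):
    p,q=rows([(cpt(0,-.006+(.0 if t<14 else .003),.263,t),ori(t)) for t in ths],p,q);print()
E
```

```text
[0.52527352 0.06448588 0.26273154] [ 0.38862995 -0.34432166 -0.20653595]
lean [0.5302 0.0795] [  0.1 -10.1] cost 0.173 2
[ 0.003, 0.032, -0.006, 0.023, 0.001, 0.001 ]
[ 0.003, 0.069, -0.008, 0.046, 0.001, 0.001 ]
[ 0.003, 0.094, -0.009, 0.068, 0.001, 0.001 ]
[ 0.002, 0.131, -0.008, 0.090, 0.001, 0.001 ]
[ 0.002, 0.168, -0.006, 0.112, 0.001, 0.001 ]

[ -0.000, 0.037, -0.003, 0.022, -0.000, -0.000 ]
[ -0.000, 0.074, -0.005, 0.044, -0.000, 0.000 ]
[ 0.000, 0.111, -0.006, 0.067, 0.000, -0.000 ]
[ -0.000, 0.147, -0.005, 0.089, -0.000, 0.000 ]
[ 0.000, 0.184, -0.003, 0.111, -0.000, 0.000 ]
```

Run:
```python
from h import *
a=r.grab_frame("scene")["pixels"][60:270,220:400]; w=r.grab_frame("wrist")["pixels"]
b=r.grab_frame("top")["pixels"][180:320,200:380]
f=lambda x,s:cv2.resize(cv2.cvtColor(x,cv2.COLOR_RGB2BGR),s,interpolation=cv2.INTER_CUBIC)
cv2.imwrite("pics/s3.png",np.hstack([f(a,(400,467)),np.vstack([f(w,(380,285)),f(b,(380,182))])]))
```

```text
(no output)
```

View pics/s3.png

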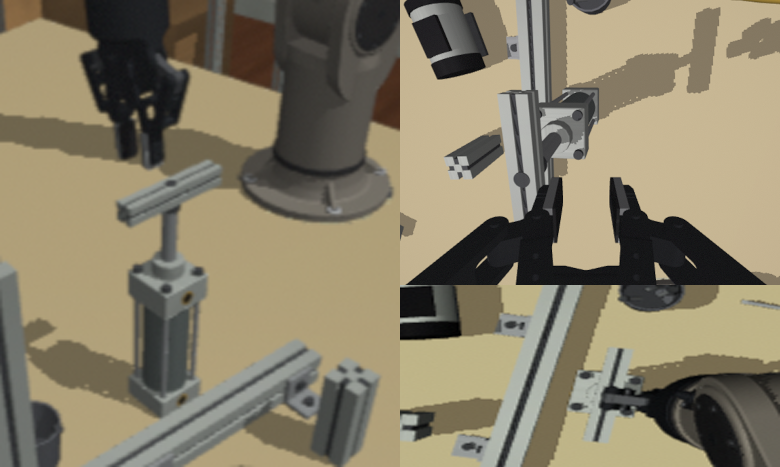

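The cylinder is still upright. The fingertips passed over the bar, so they sit further behind the TCP than I assumed. I'll work out the tip offset from the wrist image.

Run:
```python
from h import *
np.set_printoptions(precision=1,suppress=True)
p=r.grab_frame("wrist");o=r.get_obs();Q=rot(o["orientation"]);t=o["tcp_pos"]
for b in (0,.01,.02,.03):
  print(b,[proj(p,t+Q@np.array([x,y,-b])) for y in(-.0158,.0158) for x in(-.011,.011)])
g=cv2.cvtColor(p["pixels"],cv2.COLOR_RGB2BGR)[220:340,180:360]
cv2.imwrite("pics/w3.png",cv2.resize(g,None,fx=4,fy=4,interpolation=cv2.INTER_CUBIC))
```

```text
0 [array([242.6, 277.3]), array([241.4, 238.8]), array([303.3, 277.3]), array([304.5, 238.8])]
0.01 [array([240.9, 287.9]), array([239.5, 247.6]), array([304.8, 287.9]), array([306.2, 247.7])]
0.02 [array([239. , 299.6]), array([237.5, 257.5]), array([306.6, 299.7]), array([308.2, 257.6])]
0.03 [array([236.9, 312.8]), array([235.2, 268.7]), array([308.6, 312.9]), array([310.4, 268.7])]
```

View pics/w3.png

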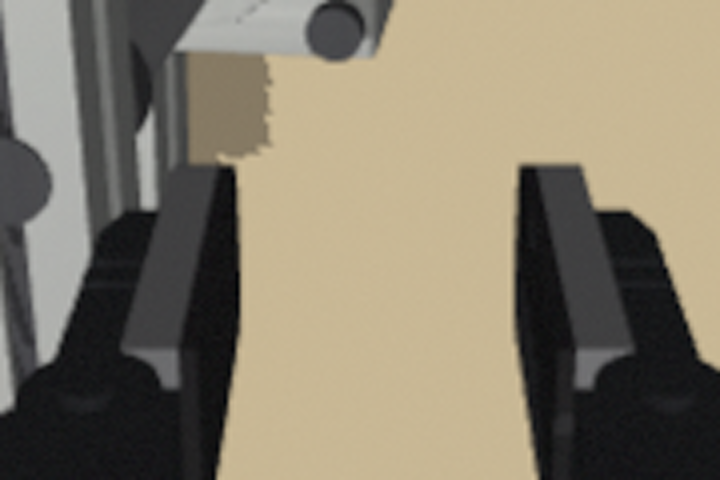

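The pad tips project to about 21 mm behind the TCP, which fits them clearing the bar. I'll go back and descend 20 mm deeper.

Run:
```python
from h import *
rows([(cpt(0,-.03,.30,4),ori(4)),(cpt(0,0,.30,0),ori(0)),(cpt(0,0,.28,0),ori(0)),(cpt(0,0,.26,0),ori(0)),(cpt(0,0,.244,0),ori(0))])
```

```text
[ 0.003, 0.013, -0.150, -0.044, 0.001, 0.003 ]
[ 0.004, -0.189, -0.124, -0.088, 0.001, 0.003 ]
[ 0.004, -0.178, -0.045, -0.088, 0.001, 0.003 ]
[ 0.004, -0.167, 0.034, -0.088, 0.001, 0.003 ]
[ 0.004, -0.158, 0.097, -0.088, 0.001, 0.003 ]
```

Emit:
apply_moves:
  rows:
    - [0.003, 0.013, -0.15, -0.044, 0, 0.003]
    - [0.004, -0.1, -0.145, -0.066, 0, 0.003]
    - [0.004, -0.189, -0.124, -0.088, 0, 0.003]
    - [0.004, -0.189, -0.124, -0.088, 0, 0.003]
    - [0.004, -0.185, -0.09, -0.088, 0, 0.003]

```text
clock: 7.05
tcp_pos: [0.5348, 0.1073, 0.2912]
orientation: [-3.127, 0.301, 0.001]
contact_force: [-0.1, -0.7, -0.0]
grip_width: 0.0317
gripper_force: 0.0
```

Run:
```python
from h import *
np.set_printoptions(precision=4,suppress=True)
p=r.grab_frame("wrist");l=r.landmark_of(p,"bar");print([(a["point"],a["conf"],atz(p,a["point"],.282)) for a in l[:2]])
print(r.get_obs()["tcp_pos"], cpt(0,0,.28,0))
rows([(cpt(0,0,.285,0),ori(0)),(cpt(0,0,.27,0),ori(0)),(cpt(0,0,.257,0),ori(0)),(cpt(0,0,.244,0),ori(0))])
```

```text
[([271.6, 245.5], 0.95, array([0.5378, 0.1078, 0.282 ]))]
[0.5338 0.106  0.2898] [0.5344 0.1082 0.28  ]
[ 0.001, -0.009, 0.019, 0.001, 0.002, -0.002 ]
[ 0.001, -0.009, 0.079, 0.001, 0.002, -0.002 ]
[ 0.001, -0.009, 0.131, 0.001, 0.002, -0.002 ]
[ 0.001, -0.009, 0.183, 0.001, 0.002, -0.002 ]
```

Emit:
apply_moves:
  rows:
    - [0.001, -0.008, 0.019, 0, 0, 0]
    - [0.001, -0.008, 0.079, 0, 0, 0]
    - [0.001, -0.008, 0.131, 0, 0, 0]
    - [0.001, -0.008, 0.18, 0, 0, 0]

```text
clock: 7.65
tcp_pos: [0.5346, 0.1092, 0.2448]
orientation: [-3.127, 0.301, 0.004]
contact_force: [-0.7, -1.1, 0.8]
grip_width: 0.0317
gripper_force: 0.0
```

Run:
```python
from h import *
print(r.get_obs()["tcp_pos"],r.get_obs()["contact_force"])
p=q=None
for ths in ((0,2,4,6,8),(10,12,14,16,18)):
    p,q=rows([(cpt(0,-.006+(.0 if t<14 else .003),.244,t),ori(t)) for t in ths],p,q);print()
```

```text
[0.53463006 0.1091797  0.24484747] [-0.70208273 -1.0661011   0.76506391]
[ -0.000, 0.028, 0.003, 0.000, 0.001, -0.001 ]
[ -0.000, 0.062, 0.001, 0.022, 0.001, -0.001 ]
[ -0.000, 0.097, -0.001, 0.044, 0.001, -0.001 ]
[ -0.000, 0.131, -0.001, 0.067, 0.001, -0.001 ]
[ 0.000, 0.165, -0.000, 0.089, 0.001, -0.001 ]

[ -0.000, 0.034, -0.003, 0.022, -0.000, 0.000 ]
[ -0.000, 0.068, -0.004, 0.044, -0.000, -0.000 ]
[ -0.000, 0.091, -0.006, 0.067, 0.000, 0.000 ]
[ -0.000, 0.125, -0.006, 0.089, 0.000, -0.000 ]
[ 0.000, 0.159, -0.004, 0.111, 0.000, 0.000 ]
```

Emit:
apply_moves:
  rows:
    - [0, 0.028, 0.003, 0, 0, 0]
    - [0, 0.062, 0.001, 0.022, 0, 0]
    - [0, 0.097, 0, 0.044, 0, 0]
    - [0, 0.131, 0, 0.067, 0, 0]
    - [0, 0.165, 0, 0.089, 0, 0]

```text
clock: 8.28
tcp_pos: [0.5273, 0.0683, 0.2466]
orientation: [-2.987, 0.288, -0.02]
contact_force: [-0.2, 0.9, -0.7]
grip_width: 0.0315
gripper_force: 0.2
```

Run:
```python
from h import *
print(r.get_obs()["tcp_pos"],r.get_obs()["contact_force"])
f,P=fitlean(7)
p=q=None
for ths in ((10,12,14,16,18),(20,22.5,25,27.5,30)):
    p,q=rows([(cpt(0,-.006+(.0 if t<12 else .006),.244,t),ori(t)) for t in ths],p,q);print()
```

```text
[0.52726169 0.06831558 0.24660275] [-0.15425364  0.9093881  -0.65347755]
lean [0.5304 0.0768] [  8.4 -10.2] cost 0.306 2
[ -0.002, 0.035, 0.003, 0.022, 0.000, -0.002 ]
[ -0.002, 0.046, 0.000, 0.044, 0.000, -0.002 ]
[ -0.002, 0.080, -0.001, 0.067, 0.000, -0.002 ]
[ -0.002, 0.114, -0.001, 0.089, 0.000, -0.002 ]
[ -0.002, 0.148, 0.000, 0.111, 0.000, -0.002 ]

[ 0.000, 0.034, -0.004, 0.022, -0.000, -0.000 ]
[ 0.000, 0.077, -0.006, 0.050, -0.000, -0.000 ]
[ 0.000, 0.120, -0.007, 0.078, 0.000, 0.000 ]
[ -0.000, 0.163, -0.006, 0.106, 0.000, -0.000 ]
[ 0.000, 0.206, -0.004, 0.133, -0.000, -0.000 ]
```

Emit:
apply_moves:
  rows:
    - [-0.002, 0.035, 0.002, 0.022, 0, 0]
    - [-0.002, 0.07, 0, 0.044, 0, 0]
    - [-0.002, 0.1, 0, 0.067, 0, 0]
    - [-0.002, 0.125, 0, 0.089, 0, 0]
    - [-0.002, 0.148, 0, 0.111, 0, 0]

```text
clock: 9.1
tcp_pos: [0.5198, 0.0338, 0.2413]
orientation: [-2.814, 0.269, -0.041]
contact_force: [-0.1, 0.1, -0.4]
grip_width: 0.0313
gripper_force: 0.0
```

Run:
```python
from h import *
print(r.get_obs()["tcp_pos"],r.get_obs()["contact_force"])
f,P=fitlean(18)
p=q=None
for ths in ((20,22.5,25,27.5,30),(32,34,36,38,40)):
    p,q=rows([(cpt(0,0,.244,t),ori(t)) for t in ths],p,q);print()
```

```text
[0.51982955 0.03381083 0.24127124] [-0.09775927  0.06171466 -0.35486739]
lean [0.5299 0.078 ] [18.8 -9.9] cost 0.199 2
[ 0.001, 0.037, -0.005, 0.022, 0.001, -0.001 ]
[ 0.001, 0.080, -0.008, 0.050, 0.001, -0.001 ]
[ 0.001, 0.123, -0.009, 0.078, 0.001, -0.001 ]
[ 0.001, 0.166, -0.008, 0.106, 0.001, -0.001 ]
[ 0.001, 0.209, -0.005, 0.133, 0.001, -0.001 ]

[ -0.000, 0.034, -0.004, 0.022, 0.000, 0.000 ]
[ 0.000, 0.068, -0.006, 0.044, -0.000, 0.000 ]
[ -0.000, 0.103, -0.007, 0.067, 0.000, -0.000 ]
[ -0.000, 0.137, -0.007, 0.089, -0.000, -0.000 ]
[ 0.000, 0.171, -0.006, 0.111, -0.000, -0.000 ]
```

Emit:
apply_moves:
  rows:
    - [0, 0.037, -0.005, 0.022, 0, 0]
    - [0, 0.08, -0.008, 0.05, 0, 0]
    - [0, 0.123, -0.009, 0.078, 0, 0]
    - [0, 0.166, -0.008, 0.106, 0, 0]
    - [0, 0.209, -0.005, 0.133, 0, 0]

```text
clock: 9.93
tcp_pos: [0.5104, -0.0155, 0.2262]
orientation: [-2.607, 0.249, -0.066]
contact_force: [-0.1, -0.1, -0.5]
grip_width: 0.0312
gripper_force: 0.5
```

Emit:
apply_moves:
  rows:
    - [0, 0.034, -0.004, 0.022, 0, 0]
    - [0, 0.068, -0.006, 0.044, 0, 0]
    - [0, 0.103, -0.007, 0.067, 0, 0]
    - [0, 0.137, -0.007, 0.089, 0, 0]
    - [0, 0.171, -0.006, 0.111, 0, 0]

```text
clock: 10.55
tcp_pos: [0.5033, -0.0529, 0.2059]
orientation: [-2.435, 0.233, -0.083]
contact_force: [0.3, -0.8, -1.5]
grip_width: 0.0321
gripper_force: 0.8
```

Run:
```python
from h import *
print(r.get_obs()["tcp_pos"],r.get_obs()["contact_force"],r.get_obs()["joints"].round(2))
f,P=fitlean(40)
p=q=None
for ths in ((42,44,46,48,50),(52,54,56,58,60)):
    p,q=rows([(cpt(0,0,.244,t),ori(t)) for t in ths],p,q);print()
```

```text
[ 0.50326986 -0.05288468  0.20593908] [ 0.28651329 -0.83192074 -1.46639283] [ 0.79  0.39 -0.46  1.94 -0.6   1.06 -1.05]
lean [0.5284 0.0754] [ 40.7 -10.2] cost 0.139 1
[ 0.001, 0.034, -0.004, 0.023, 0.000, -0.001 ]
[ 0.001, 0.068, -0.006, 0.045, 0.000, -0.001 ]
[ 0.001, 0.102, -0.008, 0.067, 0.000, -0.001 ]
[ 0.001, 0.137, -0.008, 0.090, 0.000, -0.001 ]
[ 0.001, 0.171, -0.006, 0.112, 0.000, -0.001 ]

[ 0.000, 0.034, -0.004, 0.022, 0.000, 0.000 ]
[ -0.000, 0.068, -0.006, 0.044, 0.000, 0.000 ]
[ 0.000, 0.103, -0.007, 0.067, 0.000, 0.000 ]
[ -0.000, 0.137, -0.007, 0.089, 0.000, -0.000 ]
[ 0.000, 0.171, -0.006, 0.111, -0.000, 0.000 ]
```

Emit:
apply_moves:
  rows:
    - [0, 0.034, -0.004, 0.023, 0, 0]
    - [0, 0.068, -0.006, 0.045, 0, 0]
    - [0, 0.102, -0.008, 0.067, 0, 0]
    - [0, 0.137, -0.008, 0.09, 0, 0]
    - [0, 0.171, -0.006, 0.112, 0, 0]

```text
clock: 11.38
tcp_pos: [0.4964, -0.0866, 0.1793]
orientation: [-2.258, 0.218, -0.1]
contact_force: [0.2, -0.6, -1.3]
grip_width: 0.0317
gripper_force: 1.1
```

Emit:
apply_moves:
  rows:
    - [0, 0.034, -0.004, 0.022, 0, 0]
    - [0, 0.068, -0.006, 0.044, 0, 0]
    - [0, 0.103, -0.007, 0.067, 0, 0]
    - [0, 0.137, -0.007, 0.089, 0, 0]
    - [0, 0.171, -0.006, 0.111, 0, 0]

```text
clock: 12.0
tcp_pos: [0.4908, -0.1148, 0.1473]
orientation: [-2.084, 0.202, -0.115]
contact_force: [0.5, 0.0, -3.1]
grip_width: 0.0317
gripper_force: 1.3
```

Run:
```python
from h import *
np.set_printoptions(precision=4,suppress=True)
o=r.get_obs();print(o["tcp_pos"],o["contact_force"],o["joints"].round(2))
f,P=fitlean(60)
d=o["tcp_pos"]-TOE; print("along",d@YC,"h",d[2],"toolaxis tilt",np.degrees(np.arccos(-rot(o["orientation"])[2,2])))
cv2.imwrite("pics/s4.png",cv2.resize(over(P[0],CY,lean(f[:3],f[3]),'')[80:270,150:380],None,fx=3,fy=3,interpolation=cv2.INTER_CUBIC))
```

```text
[ 0.4908 -0.1148  0.1473] [ 0.4874  0.0291 -3.0655] [ 1.    0.71 -0.46  1.87 -0.71  1.21 -0.73]
lean [0.5293 0.0772] [ 61.7 -10.8] cost 0.128 2
along -0.19716881391321706 h 0.1472983422574897 toolaxis tilt 60.17954343319556
```

View pics/s4.png

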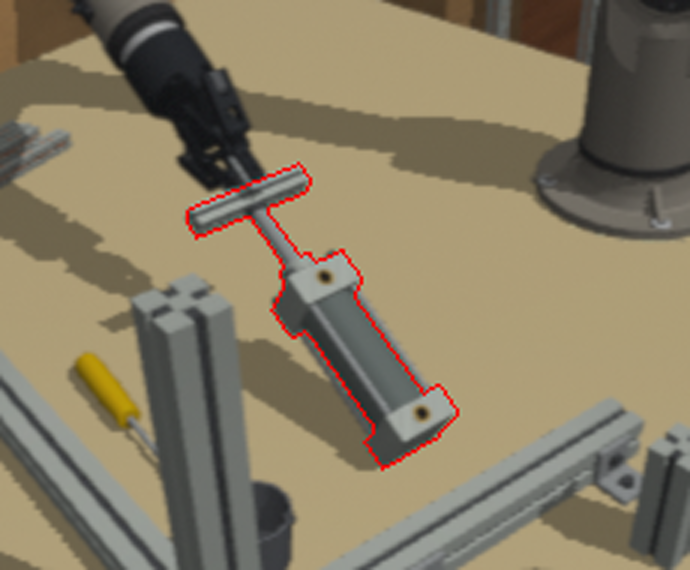

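The overlay on the leaning cylinder fits: 61.7°, toe unmoved, and the bar at (250,200) px resting on the lower finger. Last part of the lowering: hold the tool tilt near 66° and let the bar's lower edge ride on the finger.

```bash
cat >> h.py <<'E'
def sup(th,e,phi,b=.021,g=.0158,x=0):
    a=np.radians(90-phi); d=np.cos(a)*YC-np.array([0,0,np.sin(a)]); n=-np.sin(a)*YC-np.array([0,0,np.cos(a)])
    return cpt(x,-.010,.282,th)+(e+b)*d-g*n, ori(phi)
E
python3 - <<'E'
from h import *
p=q=None
for ths in ((62.5,64,65.5,67,69),(71,73,75,77,79),(80.5,82,83.5,85,86)):
    p,q=rows([sup(t,.017-.008*max(0,min(1,(t-62)/18)),min(t,66)) for t in ths],p,q);print()
E
```

```text
[ 0.002, 0.017, -0.005, 0.027, -0.001, -0.002 ]
[ 0.002, 0.043, -0.010, 0.044, -0.001, -0.002 ]
[ 0.002, 0.069, -0.014, 0.060, -0.001, -0.002 ]
[ 0.003, 0.098, -0.016, 0.066, -0.001, -0.002 ]
[ 0.003, 0.138, -0.017, 0.066, -0.001, -0.002 ]

[ -0.000, 0.039, -0.004, 0.000, 0.000, 0.000 ]
[ 0.000, 0.079, -0.006, 0.000, 0.000, 0.000 ]
[ -0.000, 0.118, -0.007, 0.000, 0.000, 0.000 ]
[ -0.000, 0.158, -0.006, 0.000, 0.000, 0.000 ]
[ 0.000, 0.197, -0.004, 0.000, 0.000, 0.000 ]

[ -0.000, 0.029, 0.003, 0.000, 0.000, 0.000 ]
[ -0.000, 0.058, 0.009, 0.000, 0.000, 0.000 ]
[ -0.000, 0.087, 0.015, 0.000, 0.000, 0.000 ]
[ -0.000, 0.116, 0.023, 0.000, 0.000, 0.000 ]
[ 0.000, 0.135, 0.028, 0.000, 0.000, 0.000 ]
```

Emit:
apply_moves:
  rows:
    - [0.002, 0.017, -0.005, 0.027, 0, 0]
    - [0.002, 0.043, -0.01, 0.044, 0, 0]
    - [0.002, 0.069, -0.014, 0.06, 0, 0]
    - [0.003, 0.098, -0.016, 0.066, 0, 0]
    - [0.003, 0.138, -0.017, 0.066, 0, 0]

```text
clock: 12.82
tcp_pos: [0.4875, -0.1352, 0.1194]
orientation: [-1.982, 0.192, -0.122]
contact_force: [-0.1, 0.3, -4.0]
grip_width: 0.0315
gripper_force: 1.5
```

Emit:
apply_moves:
  rows:
    - [0, 0.039, -0.004, 0, 0, 0]
    - [0, 0.079, -0.006, 0, 0, 0]
    - [0, 0.118, -0.007, 0, 0, 0]
    - [0, 0.158, -0.006, 0, 0, 0]
    - [0, 0.18, -0.004, 0, 0, 0]

```text
clock: 13.45
tcp_pos: [0.4838, -0.1541, 0.0787]
orientation: [-1.982, 0.192, -0.122]
contact_force: [-0.3, -0.2, -3.2]
grip_width: 0.0317
gripper_force: 1.4
```

Run:
```python
from h import *
np.set_printoptions(precision=4,suppress=True)
o=r.get_obs();print(o["tcp_pos"],o["contact_force"],o["joints"].round(2))
f,P=fitlean(78)
print("E height from fit", (lean(f[:3],f[3])(np.array([0,-.01,.282]))))
print("target now",sup(78,.0095,66)[0])
p=q=None
for ths in ((80,81.5,83,84.5,86),(87,88,89,90,90.5)):
    p,q=rows([sup(t,.0095,66) for t in ths],p,q);print()
```

```text
[ 0.4838 -0.1541  0.0787] [-0.2585 -0.2399 -3.2303] [ 1.04  0.9  -0.42  1.78 -0.67  1.25 -0.63]
lean [0.529  0.0773] [ 79.  -10.5] cost 0.154 2
E height from fit [ 0.4792 -0.1911  0.0732]
target now [ 0.4839 -0.1544  0.0802]
[ -0.000, 0.037, 0.003, 0.000, -0.001, -0.001 ]
[ -0.000, 0.066, 0.008, 0.000, -0.001, -0.001 ]
[ -0.000, 0.095, 0.015, 0.000, -0.001, -0.001 ]
[ 0.000, 0.124, 0.022, 0.000, -0.001, -0.001 ]
[ 0.000, 0.153, 0.029, 0.000, -0.001, -0.001 ]

[ -0.000, 0.019, 0.006, 0.000, 0.000, 0.000 ]
[ -0.000, 0.038, 0.012, 0.000, 0.000, 0.000 ]
[ -0.000, 0.056, 0.018, 0.000, 0.000, 0.000 ]
[ -0.000, 0.075, 0.024, 0.000, 0.000, 0.000 ]
[ -0.000, 0.084, 0.028, 0.000, 0.000, 0.000 ]
```

Emit:
apply_moves:
  rows:
    - [0, 0.037, 0.003, 0, 0, 0]
    - [0, 0.066, 0.008, 0, 0, 0]
    - [0, 0.095, 0.015, 0, 0, 0]
    - [0, 0.124, 0.022, 0, 0, 0]
    - [0, 0.153, 0.029, 0, 0, 0]

```text
clock: 14.28
tcp_pos: [0.4821, -0.1627, 0.0409]
orientation: [-1.983, 0.192, -0.122]
contact_force: [-0.7, 0.6, -3.6]
grip_width: 0.0314
gripper_force: 1.5
```

Run:
```python
from h import *
np.set_printoptions(precision=4,suppress=True)
o=r.get_obs();print(o["tcp_pos"],o["contact_force"])
f,P=fitlean(86)
rows([sup(t,.0095,66) for t in (86.7,87.4,88.1,88.8,89.5)])
```

```text
[ 0.4821 -0.1627  0.0409] [-0.6779  0.5582 -3.5726]
lean [0.5296 0.078 ] [ 86.4 -10.8] cost 0.136 2
[ 0.001, 0.012, 0.004, -0.000, -0.001, -0.001 ]
[ 0.001, 0.025, 0.008, -0.000, -0.001, -0.001 ]
[ 0.001, 0.039, 0.012, -0.000, -0.001, -0.001 ]
[ 0.001, 0.052, 0.016, -0.000, -0.001, -0.001 ]
[ 0.001, 0.065, 0.021, -0.000, -0.001, -0.001 ]
```

Emit:
apply_moves:
  rows:
    - [0, 0.012, 0.004, 0, 0, 0]
    - [0, 0.025, 0.008, 0, 0, 0]
    - [0, 0.039, 0.012, 0, 0, 0]
    - [0, 0.052, 0.016, 0, 0, 0]
    - [0, 0.052, 0.016, 0, 0, 0]

```text
clock: 15.1
tcp_pos: [0.4817, -0.1641, 0.0277]
orientation: [-1.982, 0.192, -0.122]
contact_force: [-0.8, 0.9, -4.2]
grip_width: 0.0318
gripper_force: 1.5
```

Run:
```python
from h import *
np.set_printoptions(precision=4,suppress=True)
o=r.get_obs();print(o["tcp_pos"],o["contact_force"],o["gripper_force"])
f,P=fitlean(89)
rows([sup(t,.0095,66) for t in (89,89.5,90,90.5,91)])
```

```text
[ 0.4817 -0.1641  0.0277] [-0.7838  0.8675 -4.1853] 1.5234789345413446
lean [0.5289 0.0773] [ 89.5 -10.7] cost 0.128 2
[ 0.001, 0.004, 0.002, 0.000, -0.001, -0.001 ]
[ 0.001, 0.013, 0.005, 0.000, -0.001, -0.001 ]
[ 0.001, 0.023, 0.009, 0.000, -0.001, -0.001 ]
[ 0.001, 0.032, 0.012, 0.000, -0.001, -0.001 ]
[ 0.001, 0.041, 0.015, 0.000, -0.001, -0.001 ]
```

Emit:
apply_moves:
  rows:
    - [0, 0.004, 0.002, 0, 0, 0]
    - [0, 0.009, 0.003, 0, 0, 0]
    - [0, 0.013, 0.005, 0, 0, 0]
    - [0, 0.013, 0.005, 0, 0, 0]

```text
clock: 15.8
tcp_pos: [0.4817, -0.1645, 0.0244]
orientation: [-1.983, 0.192, -0.122]
contact_force: [0.1, 0.3, -4.1]
grip_width: 0.0315
gripper_force: 1.5
```

Emit:
apply_moves:
  rows:
    - [0, 0.004, 0.002, 0, 0, 0]
    - [0, 0.007, 0.003, 0, 0, 0]
    - [0, 0.007, 0.003, 0, 0, 0]

```text
clock: 16.18
tcp_pos: [0.4817, -0.1645, 0.0225]
orientation: [-1.983, 0.192, -0.123]
contact_force: [-0.1, -0.8, -3.7]
grip_width: 0.0316
gripper_force: 1.6
```

Emit:
apply_moves:
  rows:
    - [0, 0.004, 0.002, 0, 0, 0]
    - [0, 0.007, 0.003, 0, 0, 0]
    - [0, 0.007, 0.003, 0, 0, 0]

```text
clock: 16.55
tcp_pos: [0.4819, -0.1642, 0.021]
orientation: [-1.982, 0.191, -0.123]
contact_force: [1.0, -0.2, 0.0]
grip_width: 0.0318
gripper_force: 0.0
```

Emit:
apply_moves:
  rows:
    - [0, 0.004, 0.002, 0, 0, 0]
    - [0, 0.004, 0.002, 0, 0, 0]

```text
clock: 16.8
tcp_pos: [0.4817, -0.1643, 0.0196]
orientation: [-1.982, 0.192, -0.122]
contact_force: [-0.2, 0.4, -0.0]
grip_width: 0.0314
gripper_force: 0.0
```

Run:
```python
from h import *
np.set_printoptions(precision=4,suppress=True)
o=r.get_obs();print(o["tcp_pos"],o["contact_force"],o["gripper_force"])
print(sup(90,.0095,66)[0])
f,P=fitlean(90)
```

```text
[ 0.4817 -0.1643  0.0196] [-0.1836  0.3706 -0.0374] 0.0
[ 0.4819 -0.1646  0.022 ]
lean [0.5301 0.0771] [ 90.8 -11. ] cost 0.147 2
```

The support force has dropped to zero and the fit says 90°, so the cylinder has landed. I'll withdraw along the finger line.

Emit:
apply_moves:
  rows:
    - [0, 0, -0.04, 0, 0, 0]
    - [0, 0, -0.1, 0, 0, 0]
    - [0, 0, -0.2, 0, 0, 0]
    - [0, 0, -0.32, 0, 0, 0]
    - [0, 0, -0.32, 0, 0, 0]

```text
clock: 17.62
tcp_pos: [0.4678, -0.2403, 0.0524]
orientation: [-1.987, 0.195, -0.127]
contact_force: [0.0, -0.8, -0.4]
grip_width: 0.0318
gripper_force: 0.0
```

Run:
```python
from h import *
np.set_printoptions(precision=4,suppress=True)
o=r.get_obs();print(o["tcp_pos"],o["joints"].round(2),o["contact_force"])
f,P=fitlean(90); m=lean(f[:3],f[3]); print("bar centre",m(np.array([0,0,.282])),"foot",m(np.array([0,0,0.])))
for p in P:
  l=r.landmark_of(p,"bar");print([(atz(p,a["point"],.03),a["conf"]) for a in l[:1]])
fy=-.2065
g=cpt(0,0,.282+.06,90); g[2]=.09
for s in(1,-1):
  Q=Rz(fy+s*np.pi/2)@R.from_euler('x',180,degrees=True).as_matrix(); print(s);rows([(g,Q)])
print("down same yaw");p,q=rows([(g,ori(0,fy))])
```

```text
[ 0.4678 -0.2403  0.0524] [ 1.09  0.98 -0.36  1.63 -0.6   1.37 -0.62] [ 0.0129 -0.7698 -0.3579]
lean [0.5281 0.078 ] [ 90.  -10.5] cost 0.141 2
bar centre [ 0.4769 -0.1993  0.0302] foot [0.5281 0.078  0.03  ]
[(array([ 0.4816, -0.2053,  0.03  ]), 0.71)]
[(array([ 0.4871, -0.2036,  0.03  ]), 0.81)]
1
[ 0.002, -0.102, -0.143, -0.575, -0.564, -0.870 ]
-1
[ 0.002, -0.102, -0.143, -0.566, 0.577, 0.885 ]
down same yaw
[ 0.002, -0.102, -0.143, -0.734, 0.007, 0.008 ]
```

Emit:
apply_moves:
  rows:
    - [0, -0.1, -0.14, -0.12, 0, 0]
    - [0, -0.1, -0.14, -0.24, 0, 0]
    - [0, -0.1, -0.14, -0.36, 0, 0]
    - [0, -0.1, -0.14, -0.48, 0, 0]
    - [0, -0.1, -0.14, -0.6, 0, 0]

```text
clock: 18.55
tcp_pos: [0.4642, -0.2572, 0.09]
orientation: [-2.92, 0.28, -0.031]
contact_force: [0.3, -0.1, -0.7]
grip_width: 0.0317
gripper_force: 0.0
```

Run:
```python
from h import *
np.set_printoptions(precision=4,suppress=True)
o=r.get_obs();print(o["tcp_pos"],o["joints"].round(2),o["contact_force"])
fy=-.2065
g=cpt(0,0,.282+.06,90); g[2]=.09
for s in(1,-1):
  Q=Rz(fy+s*np.pi/2)@R.from_euler('x',180,degrees=True).as_matrix(); print(s);rows([(g,Q)])
```

```text
[ 0.4642 -0.2572  0.09  ] [ 0.64  0.45 -0.15  1.94 -0.18  0.83 -1.13] [ 0.305  -0.0997 -0.6567]
1
[ -0.000, -0.000, 0.000, -0.105, -0.104, -0.986 ]
-1
[ -0.000, -0.000, 0.000, -0.104, 0.105, 1.006 ]
```

Emit:
apply_moves:
  rows:
    - [0, 0, -0.04, -0.1, -0.1, -0.98]
    - [0, 0, -0.04, -0.1, -0.1, -0.98]
    - [0, 0, -0.04, -0.1, -0.1, -0.98]
    - [0, 0, -0.04, -0.1, -0.1, -0.98]
    - [0, 0, -0.04, -0.1, -0.1, -0.98]
  claw: 0.85

```text
clock: 19.18
tcp_pos: [0.4631, -0.2586, 0.0987]
orientation: [-2.83, -1.113, -0.019]
contact_force: [-0.1, 0.8, -0.4]
grip_width: 0.0728
gripper_force: 0.0
```

```bash
cat >> h.py <<'E'
FY=-.2065; FO=np.array([.5394,.1646,0]); FYV=np.array([-np.sin(FY),np.cos(FY),0]); FXV=np.array([np.cos(FY),np.sin(FY),0])
QP=Rz(FY+np.pi/2)@R.from_euler('x',180,degrees=True).as_matrix()
E
python3 - <<'E'
from h import *
o=r.get_obs();print(o["tcp_pos"],o["joints"].round(2))
g=cpt(0,0,.282+.06,90); g[2]=.09
rows([(g,QP)])
E
```

```text
[ 0.46314604 -0.25863143  0.09866342] [ 0.69  0.44 -0.31  1.93  0.07  0.86 -0.46]
[ 0.005, 0.001, 0.035, -0.045, -0.047, -0.391 ]
```

Emit:
apply_moves:
  rows:
    - [0.005, 0, 0.03, -0.045, -0.047, -0.2]
    - [0.005, 0, 0.03, -0.045, -0.047, -0.391]
    - [0.005, 0, 0.03, -0.045, -0.047, -0.391]
    - [0.005, 0, 0.1, -0.045, -0.047, -0.391]
    - [0.005, 0, 0.2, -0.045, -0.047, -0.391]

```text
clock: 19.8
tcp_pos: [0.4632, -0.2533, 0.0491]
orientation: [2.444, 1.973, 0.001]
contact_force: [-0.2, 0.5, 0.5]
grip_width: 0.072
gripper_force: 0.0
```

Run:
```python
from h import *
np.set_printoptions(precision=3,suppress=True)
o=r.get_obs();print(o["tcp_pos"],o["joints"].round(2),o["grip_width"])
t=o["tcp_pos"];Q=rot(o["orientation"]);p=r.grab_frame("wrist")
l=r.landmark_of(p,"bar");print([(a["point"],atz(p,a["point"],.03),a["conf"]) for a in l[:1]])
h=o["grip_width"]/2
for b in(.0,.01,.02,.03): print(b,[proj(p,t+Q@np.array([x,y,-b])).round() for y in(-h,h) for x in(-.011,.011)])
save(p,"w5")
g=cpt(0,0,.282+.06,90); g[2]=.0
rows([(g,QP)])
```

```text
[ 0.463 -0.253  0.049] [ 0.7   0.49 -0.39  2.02  0.28  0.69 -0.09] 0.07198591309829545
[([279.5, 140.9], array([ 0.478, -0.199,  0.03 ]), 0.56)]
0.0 [array([204., 277.]), array([201., 238.]), array([342., 277.]), array([345., 239.])]
0.01 [array([200., 288.]), array([197., 247.]), array([346., 288.]), array([349., 247.])]
0.02 [array([196., 299.]), array([193., 257.]), array([350., 299.]), array([354., 257.])]
0.03 [array([191., 312.]), array([187., 268.]), array([355., 313.]), array([359., 268.])]
[ -0.017, 0.018, 0.188, -0.003, -0.001, -0.004 ]
```

View pics/w5.png

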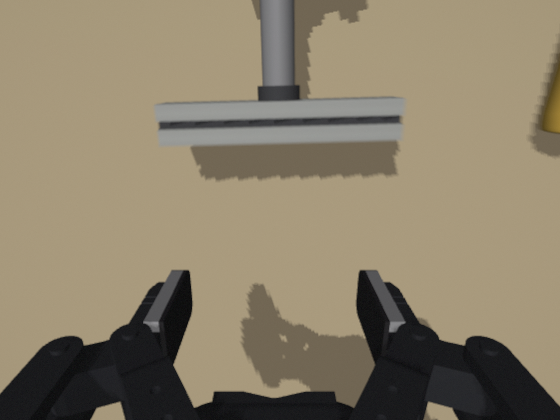

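The wrist view shows the bar across (157–404, 100–145) px with both fingertips behind it at columns 188 and 360. That is centred to about 3 mm, with the tips about 31 mm behind the TCP. I'll descend and push.

Emit:
apply_moves:
  rows:
    - [-0.01, 0.012, 0.1, -0.003, 0, -0.004]
    - [-0.01, 0.012, 0.18, -0.003, 0, -0.004]
    - [-0.01, 0.012, 0.23, -0.003, 0, -0.004]
    - [-0.01, 0.012, 0.265, -0.003, 0, -0.004]
    - [-0.01, 0.012, 0.265, -0.003, 0, -0.004]

```text
clock: 20.52
tcp_pos: [0.4654, -0.2568, -0.0171]
orientation: [2.438, 1.977, 0.005]
contact_force: [-0.9, -0.7, -0.7]
grip_width: 0.0728
gripper_force: 0.0
```

Run:
```python
from h import *
np.set_printoptions(precision=4,suppress=True)
o=r.get_obs();t=o["tcp_pos"];print(t,o["joints"].round(2),o["contact_force"])
bar=np.array([.477,-.199,0]); print("gap tool axis to bar along FY",(bar-t)@FYV,"lateral",(bar-t)@FXV)
f=np.array([.528,.0775,0]);print("foot to rail",(FO-f)@FYV)
rows([(t,QP)])
```

```text
[ 0.4654 -0.2568 -0.0171] [ 0.66  0.6  -0.34  2.03  0.35  0.56 -0.14] [-0.9454 -0.6946 -0.689 ]
gap tool axis to bar along FY 0.05894281446513769 lateral -0.0005344443960829793
foot to rail 0.0875869247251838
[ 0.000, 0.000, 0.000, 0.003, -0.000, -0.001 ]
```

Emit:
apply_moves:
  rows:
    - [0.06, 0, 0, 0, 0, 0]
    - [0.12, 0, 0, 0, 0, 0]
    - [0.16, 0, 0, 0, 0, 0]
    - [0.19, 0, 0, 0, 0, 0]
    - [0.22, 0, 0, 0, 0, 0]

```text
clock: 21.15
tcp_pos: [0.4762, -0.2047, -0.0168]
orientation: [2.437, 1.975, 0.001]
contact_force: [-2.0, -6.3, 2.6]
grip_width: 0.0724
gripper_force: 3.2
```

Emit:
apply_moves:
  rows:
    - [0.03, 0, 0, 0, 0, 0]
    - [0.06, 0, 0, 0, 0, 0]
    - [0.09, 0, 0, 0, 0, 0]
    - [0.12, 0, 0, 0, 0, 0]
    - [0.15, 0, 0, 0, 0, 0]

```text
clock: 21.78
tcp_pos: [0.4841, -0.1684, -0.0168]
orientation: [2.439, 1.973, 0.002]
contact_force: [-1.5, -5.4, 1.5]
grip_width: 0.0722
gripper_force: 2.8
```

```bash
cat >> h.py <<'E'
def lying(yaw=FY):
    P=[r.grab_frame(n) for n in("scene","top")]; ob=[]
    for p in P:
        l=r.outline_of(p,"cylinder")
        if l and l[0]["conf"]>.3: ob.append((p,l[0]["pixels"]))
    t=r.get_obs()["tcp_pos"]; s=np.r_[(t+.293*FYV)[:2],yaw]
    f=fit(ob,CY,s,lambda x:lean([x[0],x[1],np.pi/2],x[2]),[.01,.01,.04])
    d=np.r_[f[0][:2],0]-FO
    print("foot in frame",(d@FXV).round(4),(d@FYV).round(4),"yaw rel deg",np.degrees(f[0][2]-FY).round(2),"cost",round(f[1],3),len(ob)); return f[0],P
E
python3 - <<'E'
from h import *
np.set_printoptions(precision=4,suppress=True)
o=r.get_obs();t=o["tcp_pos"];print(t,o["contact_force"],"tool frame xy",(t-FO)@FXV,(t-FO)@FYV)
lying();rows([(t,QP)])
E
```

```text
[ 0.4841 -0.1684 -0.0168] [-1.5195 -5.4135  1.4933] tool frame xy 0.014159649640982062 -0.33728163583220894
foot in frame 0.0137 -0.0433 yaw rel deg 0.0 cost 0.14 2
[ -0.007, -0.001, -0.000, 0.003, 0.000, -0.001 ]
```

Emit:
apply_moves:
  rows:
    - [0.03, 0, 0, 0, 0, 0]
    - [0.06, 0, 0, 0, 0, 0]
    - [0.09, 0, 0, 0, 0, 0]
    - [0.12, 0, 0, 0, 0, 0]
    - [0.14, 0, 0, 0, 0, 0]

```text
clock: 22.6
tcp_pos: [0.4916, -0.1333, -0.0169]
orientation: [2.438, 1.974, 0.003]
contact_force: [-1.1, -6.3, 2.1]
grip_width: 0.0727
gripper_force: 2.9
```

Emit:
apply_moves:
  rows:
    - [0.008, 0, 0, 0, 0, 0]
    - [0.016, 0, 0, 0, 0, 0]

```text
clock: 22.85
tcp_pos: [0.4924, -0.1295, -0.0169]
orientation: [2.438, 1.975, 0.003]
contact_force: [-1.5, -5.4, 3.4]
grip_width: 0.0727
gripper_force: 3.0
```

Emit:
apply_moves:
  rows:
    - [0.006, 0, 0, 0, 0, 0]
    - [0.012, 0, 0, 0, 0, 0]

```text
clock: 23.1
tcp_pos: [0.493, -0.1266, -0.0169]
orientation: [2.438, 1.974, 0.003]
contact_force: [-1.0, -5.6, 1.6]
grip_width: 0.0724
gripper_force: 3.0
```

Run:
```python
from h import *
np.set_printoptions(precision=4,suppress=True)
o=r.get_obs();t=o["tcp_pos"];print(t,o["contact_force"],"tool frame xy",(t-FO)@FXV,(t-FO)@FYV)
lying();rows([(t,QP)])
```

```text
[ 0.493  -0.1266 -0.0169] [-0.9734 -5.595   1.6027] tool frame xy 0.014289102534054346 -0.29457342581012064
foot in frame 0.0137 -0.0012 yaw rel deg -0.2 cost 0.155 2
[ -0.001, -0.000, -0.000, 0.003, 0.000, -0.002 ]
```

Emit:
apply_moves:
  rows:
    - [0.004, 0, 0, 0, 0, 0]
    - [0.004, 0, 0, 0, 0, 0]

```text
clock: 23.55
tcp_pos: [0.4933, -0.1254, -0.0169]
orientation: [2.438, 1.975, 0.004]
contact_force: [-1.5, -4.9, 1.9]
grip_width: 0.0729
gripper_force: 2.7
```

Emit:
apply_moves:
  rows:
    - [0.004, 0, 0, 0, 0, 0]
    - [0.004, 0, 0, 0, 0, 0]

```text
clock: 23.8
tcp_pos: [0.4933, -0.1249, -0.0169]
orientation: [2.438, 1.974, 0.003]
contact_force: [-1.5, -6.1, 2.6]
grip_width: 0.0722
gripper_force: 3.3
```

Emit:
apply_moves:
  rows:
    - [0.004, 0, 0, 0, 0, 0]
    - [0.004, 0, 0, 0, 0, 0]

```text
clock: 24.05
tcp_pos: [0.4933, -0.1249, -0.0169]
orientation: [2.438, 1.973, 0.002]
contact_force: [-2.2, -8.7, 2.2]
grip_width: 0.0727
gripper_force: 4.6
```

Contact: the tool has stopped while the force rises. I'll press a little more to seat it.

Emit:
apply_moves:
  rows:
    - [0.004, 0, 0, 0, 0, 0]
    - [0.004, 0, 0, 0, 0, 0]

```text
clock: 24.3
tcp_pos: [0.4933, -0.1249, -0.0169]
orientation: [2.438, 1.973, 0.0]
contact_force: [-1.8, -11.4, 2.6]
grip_width: 0.0729
gripper_force: 5.8
```

Emit:
apply_moves:
  rows:
    - [0.005, 0, 0, 0, 0, 0]
    - [0.005, 0, 0, 0, 0, 0]

```text
clock: 24.55
tcp_pos: [0.4933, -0.125, -0.0169]
orientation: [2.438, 1.971, -0.002]
contact_force: [-2.3, -14.6, 1.9]
grip_width: 0.0725
gripper_force: 7.4
```

Run:
```python
from h import *
o=r.get_obs();print(o["contact_force"],o["moment"])
lying()
```

```text
[ -2.32598596 -14.59429075   1.89424016] [-2.85668428  0.45621107  0.45889887]
foot in frame 0.0151 -0.0007 yaw rel deg -0.29 cost 0.168 2
```

The moment suggests the load is on one side. I'll back off, shut the fingers, and give one centred push to square the foot.

Emit:
apply_moves:
  rows:
    - [-0.03, 0, 0, 0, 0, 0]
    - [-0.07, 0, 0, 0, 0, 0]
    - [-0.07, 0, -0.08, 0, 0, 0]
    - [-0.07, 0, -0.12, 0, 0, 0]

```text
clock: 25.25
tcp_pos: [0.4911, -0.137, 0.0137]
orientation: [2.437, 1.977, 0.007]
contact_force: [-1.0, -0.3, -0.5]
grip_width: 0.0726
gripper_force: 0.0
```

Emit:
apply_moves:
  rows:
    - [0, 0, 0, 0, 0, 0]
    - [0, 0, 0, 0, 0, 0]
    - [0, 0, 0, 0, 0, 0]
    - [0, 0, 0, 0, 0, 0]
    - [0, 0, 0, 0, 0, 0]
  claw: 0

```text
clock: 25.88
tcp_pos: [0.4905, -0.1373, 0.0129]
orientation: [2.437, 1.977, 0.005]
contact_force: [0.5, -0.1, -0.2]
grip_width: -0.0
gripper_force: 0.0
```

Run:
```python
from h import *
np.set_printoptions(precision=4,suppress=True)
o=r.get_obs();t=o["tcp_pos"];print(t,o["contact_force"],o["moment"],o["grip_width"],"tool frame xy",(t-FO)@FXV,(t-FO)@FYV)
f,P=lying()
p=r.grab_frame("wrist");l=r.landmark_of(p,"bar");print([((atz(p,a["point"],.03)-FO)@FXV,a["conf"]) for a in l[:1]])
rows([(np.r_[t[:2],.003],QP)])
```

```text
[ 0.4905 -0.1373  0.0129] [ 0.4576 -0.0607 -0.1931] [-0.0272 -0.011  -0.0256] -1.9791980886788616e-05 tool frame xy 0.014040536509654483 -0.30547350909175514
foot in frame 0.0159 0.0008 yaw rel deg -1.08 cost 0.165 2
[(np.float64(0.015431246072219365), 0.86)]
[ 0.000, -0.001, 0.040, 0.003, -0.000, -0.001 ]
```

Emit:
apply_moves:
  rows:
    - [0, 0.003, 0.02, 0, 0, 0]
    - [0, 0.003, 0.04, 0, 0, 0]
    - [0.02, 0.003, 0.04, 0, 0, 0]
    - [0.04, 0.003, 0.04, 0, 0, 0]
    - [0.048, 0.003, 0.04, 0, 0, 0]

```text
clock: 26.8
tcp_pos: [0.4942, -0.125, 0.0032]
orientation: [2.436, 1.977, 0.006]
contact_force: [0.4, -1.0, 0.4]
grip_width: 0.0002
gripper_force: 0.5
```

Emit:
apply_moves:
  rows:
    - [0.006, 0, 0, 0, 0, 0]
    - [0.012, 0, 0, 0, 0, 0]

```text
clock: 27.05
tcp_pos: [0.4941, -0.125, 0.0032]
orientation: [2.438, 1.973, 0.002]
contact_force: [-1.3, -8.9, 1.2]
grip_width: 0.0003
gripper_force: 4.4
```

Emit:
apply_moves:
  rows:
    - [0.006, 0, 0, 0, 0, 0]
    - [0.012, 0, 0, 0, 0, 0]

```text
clock: 27.3
tcp_pos: [0.4941, -0.125, 0.0032]
orientation: [2.439, 1.969, -0.002]
contact_force: [-2.7, -16.0, 2.6]
grip_width: -0.0001
gripper_force: 7.9
```

Run:
```python
from h import *
np.set_printoptions(precision=3,suppress=True)
o=r.get_obs();t=o["tcp_pos"];print(t,o["contact_force"],o["moment"])
lying()
```

```text
[ 0.494 -0.125  0.003] [ -2.74  -15.958   2.576] [-3.32   0.462 -0.05 ]
foot in frame 0.0151 -0.0007 yaw rel deg -0.46 cost 0.166 2
```

Emit:
apply_moves:
  rows:
    - [0.01, 0, 0, 0, 0, 0]
    - [0.018, 0, 0, 0, 0, 0]

```text
clock: 27.75
tcp_pos: [0.494, -0.125, 0.0033]
orientation: [2.441, 1.964, -0.009]
contact_force: [-4.2, -27.6, 4.4]
grip_width: -0.0005
gripper_force: 13.7
```

Emit:
apply_moves:
  rows:
    - [-0.04, 0, 0, 0, 0, 0]
    - [-0.1, 0, 0, 0, 0, 0]
    - [-0.16, 0, -0.05, 0, 0, 0]
    - [-0.25, 0, -0.25, 0, 0, 0]
    - [-0.3, 0, -0.45, 0, 0, 0]

```text
clock: 28.38
tcp_pos: [0.4791, -0.1896, 0.1164]
orientation: [2.439, 1.977, 0.005]
contact_force: [1.1, -1.0, -0.1]
grip_width: 0.0001
gripper_force: 0.0
```

Emit:
apply_moves:
  rows:
    - [-0.2, 0, -0.25, 0, 0, 0]
    - [-0.4, 0, -0.4, 0, 0, 0]
    - [-0.6, 0, -0.4, 0, 0, 0]
    - [-0.6, 0, -0.4, 0, 0, 0]

```text
clock: 28.88
tcp_pos: [0.4465, -0.3414, 0.2164]
orientation: [2.443, 1.964, 0.004]
contact_force: [-0.9, 1.2, 0.3]
grip_width: 0.0004
gripper_force: 0.0
```

Run:
```python
from h import *
np.set_printoptions(precision=3,suppress=True)
o=r.get_obs();print(o["tcp_pos"],o["contact_force"])
f,P=lying()
# straight-edge check: minimum-area rectangle / per-view fits
for p in P:
    l=r.outline_of(p,"cylinder")[0]["pixels"]
    g=fit([(p,l)],CY,f,lambda x:lean([x[0],x[1],np.pi/2],x[2]),[.01,.01,.04]); d=np.r_[g[0][:2],0]-FO
    print((d@FXV).round(4),(d@FYV).round(4),np.degrees(g[0][2]-FY).round(2),g[1].round(3))
for t in("screwdriver","bolt_pot","motor","offcut"):
    print(t,[atz(p,l[0]["point"],0) if (l:=r.landmark_of(p,t)) else None for p in P])
p=P[1]
for b in("rail",):
    e=[proj(p,FO+x*FXV+np.array([0,0,.04])) for x in(-.15,.24)]; print(e)
```

```text
[ 0.446 -0.341  0.216] [-0.854  1.211  0.322]
foot in frame 0.0151 -0.0006 yaw rel deg -0.35 cost 0.152 2
0.0152 -0.0008 -0.44 0.232
0.0152 -0.0005 -0.37 0.071
screwdriver [array([ 0.67 , -0.135,  0.   ]), array([ 0.663, -0.133,  0.   ])]
bolt_pot [array([0.707, 0.048, 0.   ]), array([0.706, 0.058, 0.   ])]
motor [array([0.683, 0.288, 0.   ]), None]
offcut [array([0.497, 0.311, 0.   ]), array([0.485, 0.304, 0.   ])]
[array([254.563, 330.81 ]), array([291.597, 152.589])]
```

The foot sits at the rail plane within 1 mm and is square within about 0.4°. The bystanders are where they started and the arm is clear.

```bash
python3 -c "
from bench import r
print(r.hand_in())"
```

```text
the job is handed in; nothing more can be done
None
```

The cylinder was eased down by its bar onto its side and pushed until its foot butted against the end rail (within about 1 mm, square to about 0.4°). The bystanders measured unmoved within camera error, and the job was handed in at about 29 s; the hand-in returned no verdict.

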